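# Dock the service tray and show a nose cone to the inspection camera

### The arm

A 6-joint arm with a two-finger parallel gripper is mounted at the origin on a cart in front of the work surface, level with it; the furniture and walls round the work are solid. World frame = base frame: x ahead of the robot, y to its left, z up, the work surface at z = 0. Lengths are in mm, angles in rad, forces in N, time in s.
With the tool pointing down it reaches from about 250 to 725 mm from the base axis. Payload 4 kg.
Tool frame: the origin (TCP) lies at the very end of the fingers, on their centre line; the grasp point (between the pads) lies 19 mm behind it; z points along the fingers, y is the line along which they close (so a half turn about z gives the same grasp; the last joint's range is limited). The gripper opens to 85 mm and grips with 20 to 120 N. Pads are 22 mm wide; open, the fingers measure 114 mm over their backs; the gripper's body (76 mm by 85 mm) begins 54 mm behind the grasp point. The pads swing forward as they close: fully open they stand 13 mm farther back than shut.
Start: joints at [0, 0.241, 0.005, 1.335, 0, 1.571], TCP at [499.999, -0, 231.306] pointing down, gripper open.
Joint ranges: [-2.72, 2.72], [-1.05, 1.87], [-1.09, 1.28], [-1.99, 2.15], [-1.42, 1.44], [-3.14, 3.14]. Speed limits (rad/s): [2.79, 2.79, 3.14, 3.14, 3.14, 3.14].

### API

Orientations are given as [roll, pitch, yaw] about the fixed x, y, z axes, in that order (R = Rz(yaw) Ry(pitch) Rx(roll)).
In Python, from plant import manip, eoat, kinematics, monitor, viewer, ticket, spot_in, regions_of, spot_point gives the robot as it stands. Calls block until the motion is done:
- manip.movep(position, orientation): joint-space move of the TCP to a pose.
- manip.move_straight(position, attitude=None, feed=150): straight line of the TCP; attitude=None keeps the orientation; feed is the mean speed in mm/s.
- manip.move_joints(angles): joint-space move.
- eoat.open_jaws() and eoat.close_gripper(): open the fingers fully, or close them until they stop; the grip force is fixed at half the most.
- manip.wait(seconds).
- kinematics.solve_ik(position, orientation): joint angles nearest the present ones, or None.
- monitor.read_state(): the state.
- viewer.read_camera(name): name is "scene" or "side" or "wrist"; returns (picture, depth): 400x640x3 uint8, red, green, blue; 400x640 float32, mm along the optical axis (not along the pixel's ray), 0 where there is no reading.
- viewer.camera_info(name): a dict with "fx", "fy", "cx", "cy" (pixels), "R" (3x3) and "t" (3): a world point X has camera coordinates R X + t. Camera axes: x right, y down, z forward; pixel columns grow to the right and rows downward; lengths in mm; the calibration is good to about 2 mm. A picture is of the moment at which its call begins: read the wrist's pose just before it. camera_info takes no time and is no camera call; for the wrist camera it gives the pose at the moment of the call.
A pose or a line that the arm cannot do raises manip.PlanningError and nothing moves.
- ticket.sign_off(): hands the job in; it is judged then, once.
Trained networks look in the newest picture that a camera, given by its name, has taken for a name from the list of things; names that differ only in an ending like _2 or _b are one class to them, and where a whole thing is asked for, a point or a joint stands for the part that bears it (a point fixed in the world has none). Each returns a list of dicts, best first, with "score" (0 to 1); they miss things now and then, are a little off and sometimes report something else, mostly with a low value. They report only what shows in the picture. A call takes as long as a camera call.
- spot_in(label, camera): "xy" ([column, row] in pixels, amid what is visible of it).
- regions_of(label, camera): "mask" (400x640 bool, what is visible of it) and "xy" ([column, row] in pixels, amid what is visible of it).
- spot_point(label, camera): "xy" ([column, row] in pixels: a listed point, or the origin of a listed thing).
The state is a dict: "time": time; "qpos": joint angles; "qd": joint speeds; "effort": joint torques, N m; "ee_pos": TCP position; "tcp_rot": TCP orientation; "wrist_force": force on the tool from outside, world axes, zero at the start; "wrist_torque": the same for the moment, N m; "width": finger opening in mm; "finger_force": force on a finger pad.
Only numpy, scipy, OpenCV 4.12 (cv2) and the standard library are available. Lean on these libraries where they do the work, as an engineer would, in place of code of your own. Each camera call takes 0.05 s, during which the arm holds its last target. There are 200 camera calls.

### The job

Slide the tray of pipette nose cones into the bench dock and fully home against the end stop, so that the roller catch drops into the notch in the tray's edge, with all three cones still in their nests. Then lift the longest nose cone out and show it to the inspection camera: level, in line with the lens, small end towards the lens and 40 mm from the glass. Finish while still holding it there in the gripper; leave the tray docked, the other two cones in their nests and everything else on the bench alone.

Things in the scene. Friction and masses are not known exactly. Their poses are not given: they have to be found in the camera images.
- tray: Loose flat dark grey tray, 0.35 kg. Origin: centre of its underside; x = the way it goes into the dock, z up. Base plate 160 (x) by 124 (y) by 6 mm high, leading corners bevelled; catch notch, 18 mm long and 6 mm deep, in its -y edge at x = -10 mm. A 30 mm wide tongue behind it, to x = -127 mm, carries an upright black grip fin. On top are three nests in a row along x, 48 mm apart.
- tray_nests (a point): Middle nest: on the tray's centre, 20 mm above its underside; the others lie 48 mm to either side along tray x. Cones lie along tray y, small end to +y, on two cross ribs (y = -16, +25 mm, tops z = 29 mm). Under each collar is a 9 mm wide seat (z = 20 mm) and at its end a 9 mm wide stop (y = -47.5 mm, top z = 28 mm); fingers straddle these and the collar along tray x.
- tray_handle (a point): Grip point in the middle of the tray's black fin, 103 mm behind the tray's centre and 30 mm above the tray's underside. The fin is 12 mm thick (tray y), 38 mm long (tray x) and its top is at z = 41 mm; pinch it from above across its thickness.
- dock: Fixed grey aluminium dock. Origin: where the tray's origin is when fully home; x = the way in, z up. Rails with lips over the tray's edges, 12 mm high, x = -50 mm to the end stop (face at +80 mm); slanted lead-ins from x = -78 mm, 10 mm wider per side. The tray slides on the bench itself, 1.5 mm clearance per side. Catch housing outside the -y rail, 17 mm high.
- catch_roller (a joint): Sprung steel catch roller in the dock's -y rail (radius 10 mm, at x = -10 mm): travel in m, 0 = out as far as it goes, about 0.003 to 0.005 while the tray's edge pushes it back, under 0.001 once it sits in the notch. Pushing past it takes a few newtons (under 8 N).
- cone_long: Longest of three white plastic nose cones (86 mm; the others 76 mm), 12 g, in any nest. Origin under its middle; x from small end to collar. As it lies its underside is level, so its centre line drops 0.078 rad to the small end. Round collar 18 mm across, 9 mm long at the thick end, then an even taper to 6 mm across at the small end. Grip the collar from above.
- cone_tip (a point): Centre of the small end of the longest cone; x axis along the cone's centre line, from small end to collar; z up as it lies level.
- cone_collar (a point): Centre of the longest cone's collar, on its centre line, 79 mm from the small end, 9.3 mm above the cone's underside.
- cone_a: One of the two shorter nose cones (76 mm), same make; stays in its nest. Origin under its middle.
- cone_b: The other shorter nose cone (76 mm); stays in its nest. Origin under its middle.
- lens (a point): Centre of the front glass of the inspection camera: a level barrel 39 mm across clamped to a column 104 mm behind the glass, 280 mm high. Base plate 12 mm high, 116 mm wide, begins 17 mm behind the glass. x = the way into the barrel, so the camera looks along -x; z up. Height over the bench varies, 145 to 205 mm. Do not push the camera.
- grease_jar: Bystander, loose: small round screw jar, 40 mm across, 26 high. Origin: centre of its underside. Leave it alone.
- marker: Bystander, loose: black marker pen, 140 mm long, 14 high. Origin: centre of its underside. Leave it alone.

How it is judged:
By the outcome, as a careful person would: the job done as asked, in the order asked, and still so for the second after the job is handed in, while the arm keeps its last pose, push and grip.
It also fails if it takes over 61 s, if anything falls off the work surface, if the arm or the gripper's body presses on something with over 40 N, if the wrist force passes 120 N, or if a joint passes its speed limit or range.

## Working session

There is one attempt and no reset: what is moved stays moved. The work goes in short steps, each a Python script; the robot and the scene stay as the last script left them, time stands still between calls to the robot, and variables do not carry over. Pictures are saved under pics/ and viewed, at most 10 in all, crops included, and the job is handed in when it is done.

```bash
mkdir -p pics; ls
cat > h.py <<'E'
import numpy as np, cv2
from plant import manip, eoat, kinematics, monitor, viewer, ticket, spot_in, regions_of, spot_point
def world(cam, uv, d, info=None):
    c=info or viewer.camera_info(cam); p=np.array([(uv[0]-c['cx'])/c['fx']*d,(uv[1]-c['cy'])/c['fy']*d,d])
    return np.array(c['R']).T@(p-np.array(c['t']))
def onplane(cam, uv, z, info=None):
    c=info or viewer.camera_info(cam); R=np.array(c['R']); o=-R.T@np.array(c['t'])
    r=R.T@np.array([(uv[0]-c['cx'])/c['fx'],(uv[1]-c['cy'])/c['fy'],1]); return o+r*(z-o[2])/r[2]
def cloud(cam,depth,info=None):
    c=info or viewer.camera_info(cam); v,u=np.mgrid[:400,:640]
    P=np.stack([(u-c['cx'])/c['fx']*depth,(v-c['cy'])/c['fy']*depth,depth],-1)-np.array(c['t'])
    return P@np.array(c['R'])
def save(n,img): cv2.imwrite('pics/'+n+'.png',img[:,:,::-1])
E
python3 - <<'E'
from h import *
for cam in ['scene','side']:
    im,d=viewer.read_camera(cam); save(cam+'0',im); np.save(cam+'0.npy',d); c=viewer.camera_info(cam)
    print(cam,(-np.array(c['R']).T@np.array(c['t'])).round(), c['fx'])
    for l in ['tray','tray_nests','tray_handle','dock','catch_roller','cone_long','cone_tip','cone_collar','cone_a','lens','grease_jar','marker']:
        r=spot_point(l,cam)
        print(l,[(np.round(x['xy']).tolist(),round(x['score'],2),onplane(cam,x['xy'],{'tray_nests':20,'tray_handle':30,'cone_collar':29,'cone_tip':32,'lens':175}.get(l,0)).round().tolist()[:2]) for x in r[:4]])
E
```

```text
pics
plant.py
scene [ 68. 554. 826.] 450.23436146712044
tray [([302.0, 279.0], 0.67, [536.0, 247.0])]
tray_nests [([302.0, 272.0], 0.71, [540.0, 242.0])]
tray_handle [([271.0, 305.0], 0.55, [509.0, 344.0])]
dock [([419.0, 190.0], 0.82, [561.0, -154.0])]Traceback (most recent call last):
  File "<stdin>", line 6, in <module>
ValueError: it knows: cone, cone_collar, cone_long, cone_tip, dock, grease_jar, lens, marker, tray, tray_handle, tray_nests
```

Run:
```python
from h import *
for cam in ['scene','side']:
    im,d=viewer.read_camera(cam); save(cam+'1',im); np.save(cam+'0.npy',d); c=viewer.camera_info(cam)
    print(cam,(-np.array(c['R']).T@np.array(c['t'])).round(), c['fx'])
    for l in ['tray','tray_nests','tray_handle','dock','cone_long','cone_tip','cone_collar','cone','lens','grease_jar','marker']:
        r=spot_point(l,cam)
        print(l,[(np.round(x['xy']).tolist(),round(x['score'],2),onplane(cam,x['xy'],{'tray_nests':20,'tray_handle':30,'cone_collar':38,'cone_tip':32,'cone_long':29,'cone':29,'lens':175}.get(l,0)).round().tolist()[:2],world(cam,x['xy'],d[int(x['xy'][1]),int(x['xy'][0])]).round().tolist()) for x in r[:4]])
```

```text
scene [ 68. 554. 826.] 450.23436146712044
tray [([303.0, 278.0], 0.83, [537.0, 243.0], [535.0, 244.0, 3.0])]
tray_nests [([305.0, 276.0], 0.58, [528.0, 244.0], [525.0, 246.0, 24.0]), ([315.0, 261.0], 0.24, [545.0, 203.0], [555.0, 195.0, 3.0])]
tray_handle [([270.0, 307.0], 0.57, [507.0, 348.0], [509.0, 347.0, 26.0])]
dock [([420.0, 191.0], 0.9, [558.0, -153.0], [561.0, -157.0, -5.0])]
cone_long [([286.0, 284.0], 0.45, [530.0, 290.0], [529.0, 290.0, 30.0])]
cone_tip [([273.0, 273.0], 0.67, [570.0, 296.0], [588.0, 286.0, 3.0]), ([318.0, 257.0], 0.29, [542.0, 197.0], [544.0, 195.0, 28.0])]
cone_collar [([300.0, 295.0], 0.46, [486.0, 287.0], [488.0, 286.0, 34.0])]
cone [([301.0, 276.0], 0.67, [528.0, 254.0], [543.0, 245.0, 5.0]), ([317.0, 257.0], 0.52, [544.0, 197.0], [544.0, 197.0, 29.0])]
lens [([324.0, 130.0], 0.55, [736.0, 20.0], [728.0, 26.0, 183.0])]
grease_jar [([302.0, 272.0], 0.68, [551.0, 236.0], [535.0, 246.0, 28.0]), ([325.0, 200.0], 0.48, [690.0, 55.0], [673.0, 68.0, 22.0])]
marker [([235.0, 255.0], 0.77, [686.0, 324.0], [686.0, 325.0, 1.0]), ([274.0, 274.0], 0.38, [587.0, 2
[... 210 characters left out ...]
48.0, 40.0])]
dock [([363.0, 216.0], 0.79, [552.0, -154.0], [552.0, -152.0, 1.0])]
cone_long [([325.0, 302.0], 0.69, [524.0, 299.0], [526.0, 291.0, 23.0])]
cone_tip [([303.0, 297.0], 0.51, [565.0, 303.0], [577.0, 270.0, 7.0])]
cone_collar [([348.0, 299.0], 0.65, [485.0, 290.0], [486.0, 286.0, 35.0])]
cone [([329.0, 287.0], 0.47, [530.0, 253.0], [539.0, 221.0, 7.0]), ([329.0, 270.0], 0.46, [547.0, 197.0], [546.0, 200.0, 31.0])]
lens [([278.0, 160.0], 0.77, [761.0, -43.0], [730.0, 27.0, 197.0])]
grease_jar [([290.0, 242.0], 0.72, [691.0, 57.0], [680.0, 83.0, 15.0]), ([332.0, 288.0], 0.23, [535.0, 214.0], [532.0, 224.0, 7.0])]
marker [([247.0, 303.0], 0.73, [674.0, 312.0], [669.0, 321.0, 7.0])]
```

View pics/scene0.png

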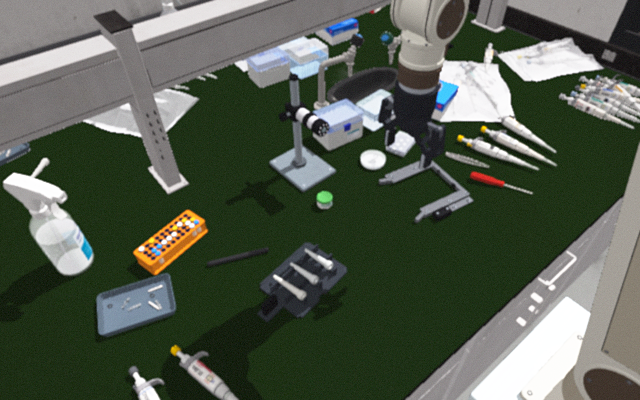

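View pics/side1.png

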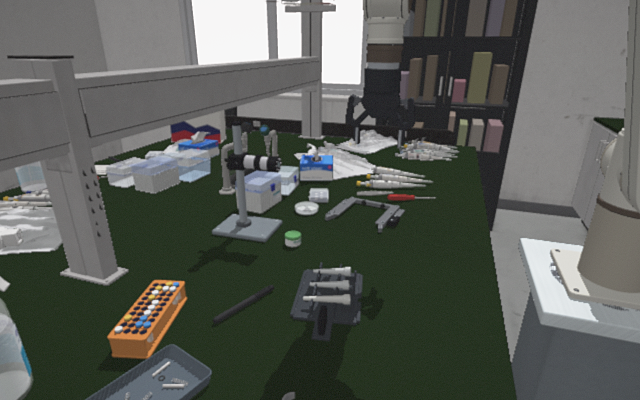

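Scene: tray at about (302,278) with three cones, fin at (270,307); dock at (420,191), lens at (324,130), jar (325,200), marker (237,257). In the side view the tray is at (330,290). Next I'll take close views with the wrist camera.

Run:
```python
from h import *
s=monitor.read_state(); print(s['tcp_rot'],s['time'])
for n,(p,yaw) in {'wdock':((540,-150,300),0),'wtray':((520,250,300),0)}.items():
    manip.movep(p,[np.pi,0,yaw])
    manip.wait(0.3)
    c=viewer.camera_info('wrist'); im,d=viewer.read_camera('wrist'); save(n,im); np.save(n+'.npy',d); 
    np.savez(n+'_c.npz',**{k:c[k] for k in c})
    print(n,(-np.array(c['R']).T@np.array(c['t'])).round(),c['fx'],np.round(c['R'],2).tolist())
    for l in ['tray','tray_nests','tray_handle','dock','cone_long','cone_tip','cone_collar','cone','grease_jar','marker']:
        r=spot_point(l,'wrist')
        print(l,[(np.round(x['xy']).tolist(),round(x['score'],2),onplane('wrist',x['xy'],{'tray_nests':20,'tray_handle':30,'cone_collar':38,'cone_tip':32,'cone_long':29,'cone':29,'lens':175}.get(l,0)).round(1).tolist()[:2]) for x in r[:4]])
print(monitor.read_state()['time'])
```

```text
[-3.14155523e+00  2.60807906e-05  1.57076321e+00] 1.45
wdock [ 613. -150.  443.] 359.3224420111694 [[0.0, -1.0, -0.0], [-0.96, -0.0, 0.29], [-0.29, 0.0, -0.96]]
tray [([3.0, 159.0], 0.73, [532.7, 240.2])]
tray_nests []
tray_handle []
dock []
cone_long []
cone_tip []
cone_collar []
cone [([28.0, 153.0], 0.74, [545.1, 184.2])]
grease_jar [([122.0, 29.0], 0.56, [681.3, 68.0])]
marker []
wtray [593. 250. 443.] 359.3224420111694 [[-0.0, -1.0, -0.0], [-0.96, 0.0, 0.29], [-0.29, 0.0, -0.96]]
tray [([325.0, 144.0], 0.67, [531.9, 239.1]), ([278.0, 115.0], 0.36, [566.4, 295.9])]
tray_nests [([323.0, 142.0], 0.86, [536.2, 241.4])]
tray_handle [([237.0, 163.0], 0.86, [513.5, 342.0]), ([322.0, 143.0], 0.44, [537.3, 243.6])]
dock []
cone_long [([282.0, 152.0], 0.85, [526.0, 289.7]), ([321.0, 143.0], 0.55, [536.6, 244.3]), ([252.0, 19.0], 0.35, [665.8, 317.0])]
cone_tip [([277.0, 117.0], 0.98, [566.3, 294.1])]
cone_collar [([292.0, 184.0], 0.86, [490.2, 278.0])]
cone [([322.0, 143.0], 0.75, [536.9, 243.0]), ([368.0, 138.0], 0.71, [542.1, 190.1])]
grease_jar [([484.0, 6.0], 0.57, [683.7, 64.6]), ([236.0, 162.0], 0.51, [509.2, 350.0]), ([293.0, 182.0], 0.4, [483.1, 279.4]), ([327.0, 142.0], 0.37, [534.3, 236.5])]
marker [([252.0, 18.0], 0.84, [671.5, 321.1])]
8.9083
```

View both.

View pics/wdock.png

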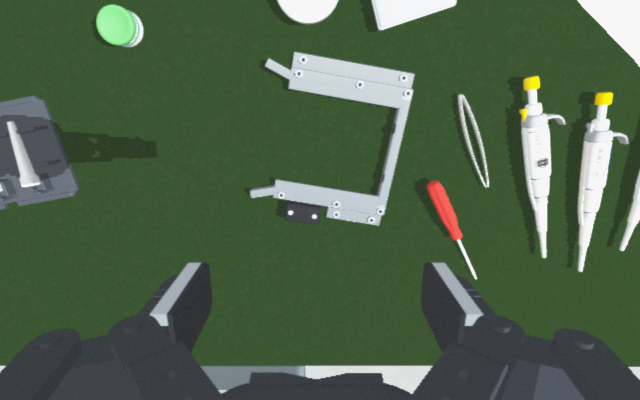

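View pics/wtray.png

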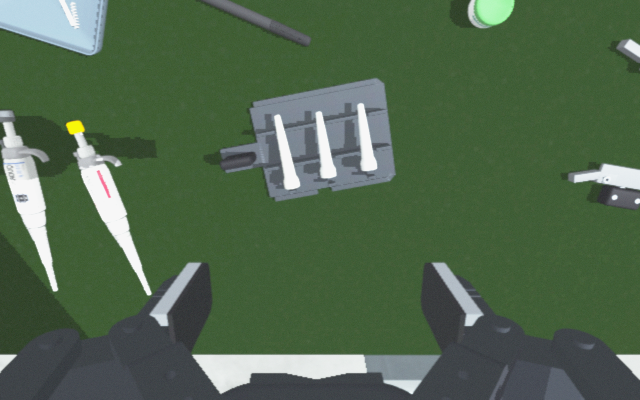

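Wrist dock view: rails run left to right from (290,85) and (274,190) to the end stop at (395,150). The open side faces the tray, and the catch housing is at (303,212), on the robot's side. Tray view: fin at (237,160), notch at (322,190). The longest cone is nearest the fin, with its collar at (292,184). Next I'll fit the tray and dock poses.

Run:
```python
from h import *
from scipy.optimize import minimize
def load(n):
    c=dict(np.load(n+'_c.npz')); return cv2.imread(f'pics/{n}.png'),cloud('wrist',np.load(n+'.npy'),c)
im,P=load('wtray')
m=(P[...,2]>-20); X=P[...,0];Y=P[...,1];Z=P[...,2]
reg=(X>440)&(X<640)&(Y>140)&(Y<390)
print('bench z',np.percentile(Z[(X>430)&(X<450)&(Y>150)&(Y<400)],[5,50,95]).round(2))
tm=reg&(Z>3)&(Z<70)
sel=reg; pts=P[sel][:,:2]; lab=tm[sel].astype(float); zz=Z[sel]
def model(p,pts):
    c,s=np.cos(p[2]),np.sin(p[2]); d=pts-p[:2]; x=c*d[:,0]+s*d[:,1]; y=-s*d[:,0]+c*d[:,1]
    sd=np.minimum(80-abs(x),62-abs(y)); sd2=np.minimum(np.minimum(x+127,15-abs(y)),-x)
    return 1/(1+np.exp(-np.maximum(sd,sd2)/0.8)),x,y
f=lambda p: np.sum((model(p,pts)[0]-lab)**2)
best=min((minimize(f,[536+a,242,-1.4+b],method='Nelder-Mead',options=dict(initial_simplex=[[536+a,242,-1.4+b],[541+a,242,-1.4+b],[536+a,247,-1.4+b],[536+a,242,-1.3+b]],xatol=.01,fatol=.1,maxiter=600)) for a in(0,) for b in (-.05,.05)),key=lambda r:r.fun)
print('tray',best.x,best.fun,lab.sum())
_,x,y=model(best.x,pts)
# fin
fm=(zz>30)&(x<-82); print('fin x,y range',np.percentile(x[fm],[2,50,98]).round(1),np.percentile(y[fm],[2,50,98]).round(1),zz[fm].max().round(1),fm.sum())
for n in (-48,0,48):
    k=(abs(x-n)<9)&(zz>31); print(n,np.percentile(y[k],[1,99]).round(1),np.median(x[k]).round(1),k.sum(), zz[k].max().round(1))
# dock
im,P=load('wdock'); X,Y,Z=P[...,0],P[...,1],P[...,2]
dm=(X>420)&(X<650)&(Y<-50)&(Y>-290)&(Z>5)&(Z<40)
h=np.zeros((260,250,3),np.uint8) # rows: x from 660 down, cols: y from -40 down
r=np.round(660-X[dm]).astype(int); cc=np.round(-40-Y[dm]).astype(int); ok=(r>=0)&(r<260)&(cc>=0)&(cc<250)
h[r[ok],cc[ok]]=np.clip(Z[dm][ok]*12,0,255)[:,None]
cv2.imwrite('pics/dockh.png',cv2.resize(h,(750,600)[::1],interpolation=0) if 0 else cv2.resize(h,None,fx=2.3,fy=2.3,interpolation=0))
np.savez('dock.npz',pts=P[dm])
print(dm.sum())
```

```text
bench z [-0.86  0.52  1.9 ]
tray [546.95069388  93.74382466  -1.09736354] 13890.907952827349 14410.0
fin x,y range [-209.3 -143.8  -85. ] [ 18.5  57.3 112.3] 443.1 40892Traceback (most recent call last):
  File "<stdin>", line 22, in <module>
    return _quantile_unchecked(
        a, q, axis, out, overwrite_input, method, keepdims, weights)
    return _ureduce(a,
                    func=_quantile_ureduce_func,
    ...<5 lines>...
                    overwrite_input=overwrite_input,
                    method=method)
    r = func(a, **kwargs)
    result = _quantile(arr,
                       quantiles=q,
    ...<2 lines>...
                       out=out,
                       weights=wgt)
    slices_having_nans = np.isnan(arr[-1, ...])
                                  ~~~^^^^^^^^^
IndexError: index -1 is out of bounds for axis 0 with size 0
```

```bash
cat > fit.py <<'E'
from h import *
from scipy.optimize import minimize
def model(p,pts,tongue=True):
    c,s=np.cos(p[2]),np.sin(p[2]); d=pts-p[:2]; x=c*d[:,0]+s*d[:,1]; y=-s*d[:,0]+c*d[:,1]
    sd=np.minimum(80-abs(x),62-abs(y)); sd2=np.minimum(np.minimum(x+127,15-abs(y)),-x)
    return 1/(1+np.exp(-np.maximum(sd,sd2)/0.8)),x,y
def fit_tray(P,p0,reg):
    Z=P[...,2]; sel=reg&(Z<80)&(Z>-20); pts=P[sel][:,:2]; zz=Z[sel]; lab=(zz>3.3).astype(float)
    f=lambda p: np.sum((model(p,pts)[0]-lab)**2)
    p0=np.array(p0,float)
    r=minimize(f,p0,method='Nelder-Mead',options=dict(initial_simplex=[p0,p0+[6,0,0],p0+[0,6,0],p0+[0,0,.1]],xatol=.01,fatol=.1,maxiter=800))
    return r.x,r.fun,lab.sum(),pts,zz
def load(n):
    c=dict(np.load(n+'_c.npz')); return cv2.imread(f'pics/{n}.png'),cloud('wrist',np.load(n+'.npy'),c)
E
python3 - <<'E'
from fit import *
im,P=load('wtray'); X,Y,Z=P[...,0],P[...,1],P[...,2]
p,fun,n,pts,zz=fit_tray(P,[536,242,-1.4],(X>440)&(X<640)&(Y>140)&(Y<390))
print('tray',p,fun,n)
_,x,y=model(p,pts)
fm=(zz>30)&(x<-82)&(abs(y)<20); print('fin',np.percentile(x[fm],[2,50,98]).round(1),np.percentile(y[fm],[2,50,98]).round(1),zz[fm].max().round(1),fm.sum())
for q in (-48,0,48):
    k=(abs(x-q)<9)&(zz>30)&(abs(y)<60); print(q,np.percentile(y[k],[1,99]).round(1),np.median(x[k]).round(1),k.sum(), zz[k].max().round(1))
im,P=load('wdock'); X,Y,Z=P[...,0],P[...,1],P[...,2]
dm=(X>420)&(X<650)&(Y<-50)&(Y>-290)&(Z>5)&(Z<40)
h=np.zeros((250,250,3),np.uint8)
r=np.round(660-X[dm]).astype(int); cc=np.round(-40-Y[dm]).astype(int); ok=(r>=0)&(r<250)&(cc>=0)&(cc<250)
h[r[ok],cc[ok]]=np.clip(Z[dm][ok]*12,0,255)[:,None]
cv2.imwrite('pics/dockh.png',cv2.resize(h,None,fx=2.3,fy=2.3,interpolation=0))
np.savez('dock.npz',pts=P[dm]); print(dm.sum())
E
```

```text
tray [534.50988595 239.83509797  -1.38721533] 183.63771795069817 14387.0
fin [-119.8 -101.7  -84.4] [-5.4  1.2  6.2] 43.7 371
-48 [-48.1  21.3] -46.6 495 39.6
0 [-47.8  17.5] -1.2 465 40.1
48 [-47.4  24.3] 46.4 473 40.7
7776
```

View pics/dockh.png

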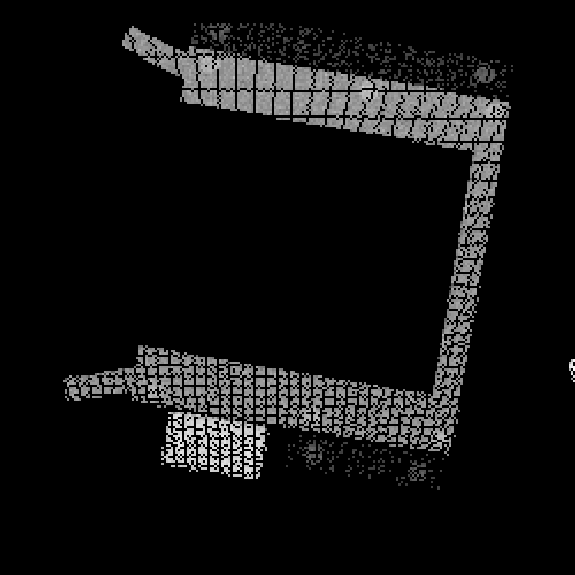

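Height map: lips at z≈12 form a U opening to the left (towards the tray), with the end bar on the right and the housing (brighter) at (213,445). Next I'll fit the U.

```bash
cat > fitd.py <<'E'
from fit import *
def fit_dock(P,p0):
    Z=P[...,2]; X,Y=P[...,0],P[...,1]
    sel=(np.hypot(X-p0[0],Y-p0[1])<125)&(Z>-20)&(Z<14.8); pts=P[sel][:,:2]; lab=((Z[sel]>9)).astype(float)
    p0=np.r_[p0,56,74,11]
    def f(p):
        c,s=np.cos(p[2]),np.sin(p[2]); d=pts-p[:2]; x=c*d[:,0]+s*d[:,1]; y=-s*d[:,0]+c*d[:,1]; ay=abs(y)
        out=np.minimum(np.minimum(x+50,80+p[5]-x),p[4]-ay); inn=np.minimum(80-x,p[3]-ay)
        m=1/(1+np.exp(-np.minimum(out,-inn)/.8)); w=~((x<-48)&(ay>48))|0 if 0 else np.where((x<-50)&(ay>p[3]+4),0,1)
        return np.sum(w*(m-lab)**2)
    best=None
    for k in range(3):
        sp=np.vstack([p0]+[p0+np.eye(6)[i]*[6,6,.08,3,3,3][i] for i in range(6)])
        r=minimize(f,p0,method='Nelder-Mead',options=dict(initial_simplex=sp,xatol=.01,fatol=.1,maxiter=3000)); p0=r.x
    return r.x,r.fun,lab.sum()
E
python3 - <<'E'
from fitd import *
im,P=load('wdock'); print(fit_dock(P,np.array([553,-152,-1.71])))
# lens: barrel from the scene/side clouds
for cam in ['scene','side']:
    d=np.load(cam+'0.npy'); Q=cloud(cam,d); X,Y,Z=Q[...,0],Q[...,1],Q[...,2]
    m=(d>0)&(X>680)&(X<900)&(Y>-40)&(Y<200)&(Z>100)&(Z<300); q=Q[m]; v,u=np.where(m)
    print(cam,m.sum(), 'u',u.min(),u.max(),'v',v.min(),v.max())
    for z0 in range(100,300,20):
        k=(q[:,2]>=z0)&(q[:,2]<z0+20); 
        if k.sum(): print(z0,k.sum(),q[k][:,:2].min(0).round(),q[k][:,:2].max(0).round(),np.median(q[k][:,:2],0).round())
E
```

```text
(array([ 554.38590625, -157.96330957,   -1.73790655,   54.33235422,
         78.83178773,   12.94965281]), np.float64(301.3753501456831), np.float64(6102.0))
scene 1222 u 278 328 v 74 140
100 48 [824.  24.] [839.  41.] [828.  36.]
120 51 [823.  22.] [837.  41.] [828.  34.]
140 36 [824.  23.] [841.  40.] [828.  35.]
160 132 [729.  10.] [853.  78.] [775.  43.]
180 541 [729.  10.] [874.  77.] [786.  41.]
200 197 [730.  12.] [853.  51.] [824.  33.]
220 61 [823.  23.] [840.  41.] [828.  35.]
240 61 [824.  22.] [838.  40.] [828.  35.]
260 90 [823.  19.] [845.  42.] [830.  34.]
280 5 [822.  25.] [837.  41.] [834.  28.]
side 1313 u 224 280 v 121 194
100 60 [824.  26.] [842.  40.] [831.  35.]
120 60 [824.  22.] [843.  39.] [830.  35.]
140 61 [824.  24.] [841.  38.] [830.  35.]
160 180 [729.   9.] [844.  74.] [786.  39.]
180 505 [728.   6.] [873.  76.] [793.  42.]
200 215 [730.   8.] [852.  49.] [818.  34.]
220 69 [824.  23.] [843.  39.] [830.  34.]
240 71 [824.  24.] [844.  40.] [831.  34.]
260 76 [822.  25.] [845.  41.] [830.  35.]
280 16 [825.  24.] [844.  38.] [832.  29.]
```

Run:
```python
from fitd import *
yaw=-1.387; fin=np.array([515.7,341.1])
manip.movep([*fin,230],[np.pi,0,yaw]); manip.wait(0.3)
c=viewer.camera_info('wrist'); im,d=viewer.read_camera('wrist'); s=monitor.read_state(); print(s['ee_pos'],s['qpos'].__repr__(),s['time'])
save('wfin',im); np.save('wfin.npy',d); np.savez('wfin_c.npz',**c)
P=cloud('wrist',d,c); X,Y,Z=P[...,0],P[...,1],P[...,2]
p,fun,n,pts,zz=fit_tray(P,[536,242,-1.4],(X>440)&(X<640)&(Y>140)&(Y<390))
print('tray',p,fun,n); p0=np.array([534.51,239.835])
R=lambda a:np.array([[np.cos(a),-np.sin(a)],[np.sin(a),np.cos(a)]])
e=np.linalg.solve(np.eye(2)-R(yaw),p0-p[:2]); print('e',e,'tray true',p0-e,p[:2]-R(yaw)@e)
x=model(p,pts)[1:]; print('visible x range',x[0][zz>3.3].min(),x[0][zz>3.3].max())
```

```text
[515.78049073 340.98537951 230.16034132] array([ 5.84148763e-01,  4.82863286e-01,  3.53547036e-01,  1.44124941e+00,
       -1.22335840e-05, -1.17032153e+00]) 10.6167
tray [534.42029938 240.7039306   -1.38462325] 213.9151814496107 19726.0
e [-0.4778227  -0.48842139] tray true [534.9878227  240.32342139] [534.9878227  240.32342139]
visible x range -126.0179734914228 52.13222987645474
```

View pics/wfin.png

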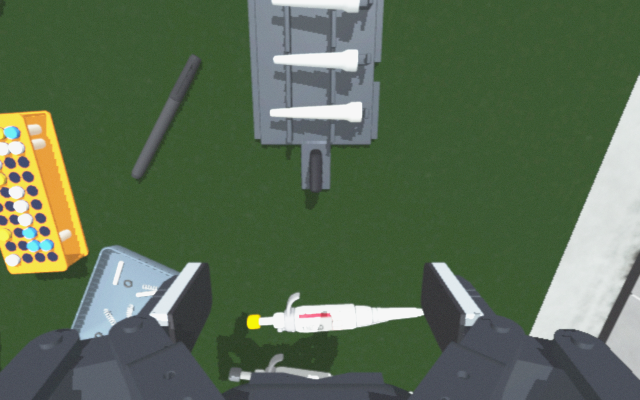

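The view shows the fin at (316,170), right under the tool, and the tray and cones intact with the longest cone nearest the fin at (316,112). The camera offset is only about 0.5 mm, so I'll grip and slide to just before the dock.

Run:
```python
from h import *
yaw=-1.386; T=np.array([535.0,240.3]); u=lambda a:np.array([np.cos(a),np.sin(a)])
fin=T-103*u(yaw)
manip.move_straight([*fin,60],[np.pi,0,yaw],feed=200)
manip.move_straight([*fin,11],[np.pi,0,yaw],feed=80)
eoat.close_gripper(); s=monitor.read_state(); print(s['width'],s['finger_force'],s['ee_pos'],s['wrist_force'],s['time'])
D=np.array([554.86,-157.47]); dy=-1.738
pre=D-(165+103)*u(dy)
manip.move_straight([*pre,11],[np.pi,0,dy],feed=110)
s=monitor.read_state(); print(s['width'],s['ee_pos'],s['wrist_force'],s['time'])
for cam in ['scene','side']:
    im,d=viewer.read_camera(cam); save(cam+'2',im); np.save(cam+'2.npy',d)
a=cv2.imread('pics/scene2.png')[120:320,220:500]; cv2.imwrite('pics/pre.png',cv2.resize(a,None,fx=2.6,fy=2.6))
```

```text
11.239539621958722 59.06397879123688 [516.2605203  341.68334853  11.31664753] [0.00954953 0.09174239 1.17103167] 13.0417
10.855062270586751 [599.55017462 106.13717329  11.30558449] [-0.87559206  4.60929959  5.34294361] 15.4583
```

View pics/pre.png

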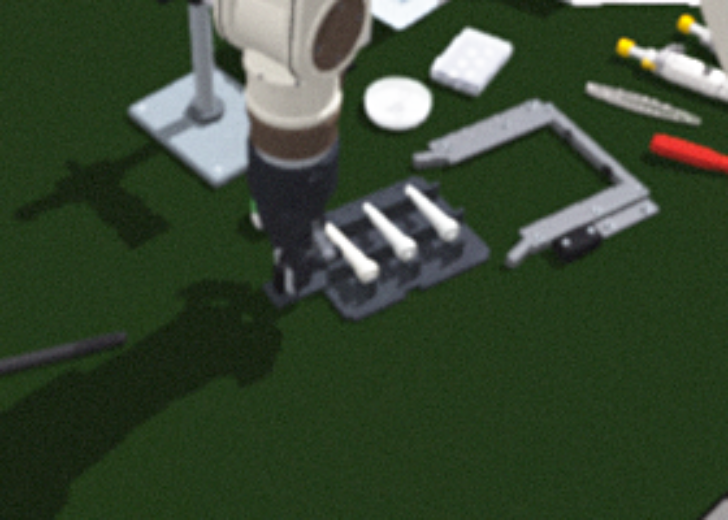

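The tray is lined up in front of the dock with all three cones nested. I'll go in by steps, watching the force.

```bash
cat > push.py <<'E'
from h import *
u=lambda a:np.array([np.cos(a),np.sin(a)])
D=np.array([554.86,-157.47]); dy=-1.738; ex=u(dy); ey=u(dy+np.pi/2)
def st():
    s=monitor.read_state(); f=s['wrist_force'][:2]; q=s['ee_pos'][:2]-D
    return (q@ex+103,q@ey,f@ex,f@ey,s['wrist_force'][2],s['wrist_torque'][2],s['width'],s['time'])
def go(x,y=0,a=0,feed=60):
    manip.move_straight([*(D+(x-103)*ex+y*ey),11],[np.pi,0,dy+a],feed=feed); r=st(); print(x,np.round(r,2)); return r
E
python3 - <<'E'
from push import *
for x in (-140,-122,-112,-100,-85,-70):
    r=go(x)
    if abs(r[3])>12 or r[2]<-14: break
E
```

```text
-140 [-1.3838e+02  6.1000e-01 -1.9000e-01  1.8000e-01  5.1900e+00 -1.0000e-02
  1.1360e+01  1.6120e+01]
-122 [-1.2112e+02  3.8000e-01 -1.9800e+00  4.9000e-01  5.9300e+00  9.0000e-02
  1.0930e+01  1.6580e+01]
-112 [-1.1126e+02  3.5000e-01 -3.1400e+00  7.2000e-01  6.5900e+00  3.0000e-02
  1.1310e+01  1.6890e+01]
-100 [-9.922e+01  3.200e-01 -2.090e+00 -9.000e-02  5.840e+00 -1.000e-02
  1.088e+01  1.724e+01]
-85 [-84.49   0.59  -2.3    1.88   4.98   0.23  11.35  17.64]
-70 [-69.58   0.78  -1.8    4.07   5.68   0.26  11.1   18.04]
```

Run:
```python
from push import *
y=0.7
for x in (-58,-45,-32,-20,-10,-4,0):
    r=go(x,y)
    if abs(r[3])>12 or r[2]<-16: break
    y+=np.clip(r[3]*0.12,-.5,.5)
print(y)
```

```text
-58 [-58.09   1.12  -3.53   2.38   5.48   0.26  11.12  18.39]
-45 [-45.13   1.3   -2.46   2.97   5.11   0.14  11.07  18.76]
-32 [-32.24   1.54  -3.04   1.32   5.07   0.16  11.02  19.12]
-20 [-20.31   1.6   -4.52   1.76   6.22   0.18  11.44  19.48]
-10 [-10.49   1.71  -3.83   1.24   6.93   0.12  11.38  19.79]
-4 [-4.57  1.72 -4.1   0.23  6.62  0.13 11.13 20.04]
0 [-0.8   1.62 -4.21  0.1   6.7   0.11 11.45 20.29]
1.8987995024671962
```

Run:
```python
from push import *
for x in (1,2,3,4,5,6,7,8):
    r=go(x,1.8,feed=30)
    if r[2]<-18: break
manip.wait(0.2); print(np.round(st(),2))
```

```text
1 [-0.39  1.6  -6.43  0.51  7.07  0.06 11.06 20.54]
2 [-0.38  1.58 -8.48 -0.05  6.79 -0.03 10.98 20.79]
3 [ -0.42   1.59 -11.99   1.01   6.31  -0.06  10.94  21.04]
4 [ -0.4    1.64 -13.99   0.08   6.21  -0.09  11.25  21.29]
5 [ -0.36   1.8  -18.09   0.75   6.61  -0.23  11.02  21.54]
[ -0.37   1.82 -16.53   2.35   5.43  -0.16  11.12  21.74]
```

The stop is firm at x ≈ 0 with about 17 N. I'll relax, release, lift and look.

Run:
```python
from push import *
go(0.8,1.8,feed=30)
p=monitor.read_state()['ee_pos']; print(p)
eoat.open_jaws(); 
manip.move_straight([p[0],p[1],90],feed=150)
cen=D-48.4*ex-30*ey
manip.movep([*(cen-45*ey),190],[np.pi,0,dy+np.pi/2]); manip.wait(0.3)
c=viewer.camera_info('wrist'); im,d=viewer.read_camera('wrist'); save('wcone',im); np.save('wcone.npy',d); np.savez('wcone_c.npz',**c)
s=monitor.read_state(); print(s['ee_pos'],s['time'],s['wrist_force'])
for l,z in [('cone_collar',38),('cone_tip',32),('cone_long',29),('tray',0),('tray_nests',20),('tray_handle',30)]:
    r=spot_point(l,'wrist')
    for x in r[:3]:
        w=onplane('wrist',x['xy'],z,c)[:2]; q=w-D; print(l,np.round(x['xy']),round(x['score'],2),w.round(1),'dock',(q@ex).round(1),(q@ey).round(1))
```

```text
0.8 [-3.300e-01  1.850e+00 -5.160e+00  1.110e+00  6.340e+00 -2.000e-02
  1.117e+01  2.203e+01]
[573.87686432 -55.88479442  11.28553673]
[488.97234161 -97.25679048 190.00160879] 27.5917 [-0.34219622 -0.5364902   0.36221407]
cone_collar [319. 136.] 0.93 [ 527.1 -105.9] dock -46.2 -36.0
cone_tip [312.  32.] 0.67 [ 605.2 -113.7] dock -51.5 42.4
cone_long [313.  92.] 0.91 [ 561.3 -107.1] dock -50.7 -2.0
cone_long [376.  86.] 0.34 [ 557.  -158.2] dock 0.3 2.2
tray [370.  88.] 0.91 [ 556.  -157.6] dock -0.1 1.2
tray_nests [373.  87.] 0.7 [ 556.7 -157.2] dock -0.6 1.8
tray_handle [247.  88.] 0.98 [572.9 -55.2] dock -103.9 0.8
```

View pics/wcone.png

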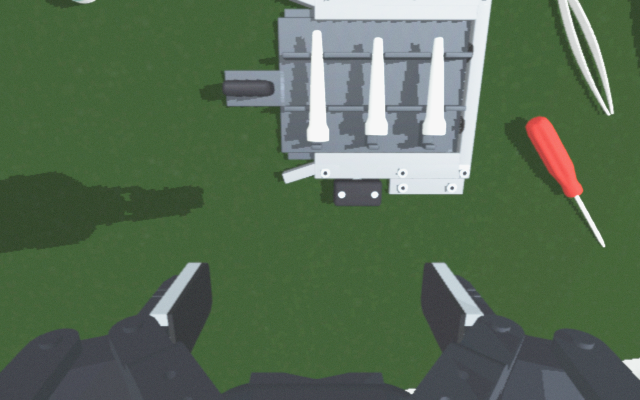

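The tray is home, its front edge flush with the end bar at x≈465, the three cones are nested and the long cone's collar is at (318,132). Fully open fingers (114 mm) would hit the neighbouring cone 48 mm away, so I'll check whether the gripper allows a partial opening.

No partial opening is available. I'll tilt the tool 20° about the cone axis so that the neighbour-side finger passes above the next collar, and grip a bit nearer the tips. First, an offline lens fit and IK checks, with no robot time used.

```bash
cat > cone.py <<'E'
from push import *
from scipy.spatial.transform import Rotation as Ro
al=np.radians(20); b=.078
rpy=[np.pi-al,b,dy+np.pi/2]; Rg=Ro.from_euler('xyz',rpy).as_matrix(); a=Rg[:,2]
G=np.array([*(D-48.1*ex-36.2*ey),29.3]); depth=9.5
E
python3 - <<'E'
from cone import *
print(Rg.round(2).tolist(),G)
for k in (80,0): 
    q=kinematics.solve_ik((G+depth*a-k*a).tolist(),rpy); print(k,None if q is None else np.round(q,2))
q=kinematics.solve_ik([610,25,180],[np.pi-al,0,0.05]); print(None if q is None else np.round(q,2))
A=[]
for cam in ['scene','side']:
    d=np.load(cam+'0.npy'); Q=cloud(cam,d); X,Y,Z=Q[...,0],Q[...,1],Q[...,2]
    m=(d>0)&(X>690)&(X<900)&(Y>-30)&(Y<120)&(Z>150)&(Z<225)
    q=Q[m]; A.append(q)
    for x0 in range(720,880,10):
        k=(q[:,0]>=x0)&(q[:,0]<x0+10)
        if k.sum(): print(cam,x0,k.sum(),'y',np.percentile(q[k][:,1],[2,50,98]).round(1),'z',np.percentile(q[k][:,2],[2,50,98]).round(1))
np.savez('lens.npz',s=A[0],d=A[1])
s=cv2.imread('pics/scene0.png')[60:220,250:360]; t=cv2.imread('pics/side1.png')[100:260,190:310]
cv2.imwrite('pics/lens.png',np.hstack([cv2.resize(s,(385,560)),cv2.resize(t,(415,560))]))
E
```

```text
[[0.98, -0.13, -0.13], [-0.17, -0.93, -0.33], [-0.08, 0.34, -0.94]] [ 527.16992005 -104.0161931    29.3       ]
80 [ 0.03  0.52  0.    1.2  -0.33 -2.93]
0 [-0.01  0.59 -0.11  1.   -0.33 -2.98]
[ 0.21  0.52  0.24  1.35 -0.34 -2.97]
scene 720 18 y [13.2 31.  41.8] z [168.5 183.3 196.3]
scene 730 155 y [10.4 28.9 46. ] z [167.8 188.2 202. ]
scene 740 52 y [13.3 39.3 46.4] z [174.4 196.6 202.5]
scene 750 37 y [20.3 39.1 46. ] z [177.3 196.2 201.9]
scene 760 43 y [19.6 38.6 45.6] z [174.7 193.9 200. ]
scene 770 69 y [13.7 38.1 45.9] z [169.8 194.  202.8]
scene 780 45 y [16.4 37.2 46.9] z [175.3 197.1 201.5]
scene 790 31 y [23.3 39.2 45.5] z [179.5 194.2 199.2]
scene 800 50 y [18.3 37.9 44.8] z [174.9 193.7 199.4]
scene 810 94 y [12.7 40.5 49.5] z [167.1 195.4 202.8]
scene 820 159 y [15.6 41.9 76.3] z [153.  197.9 223.1]
scene 830 92 y [14.4 49.1 76.2] z [152.4 192.7 221.7]
scene 840 38 y [29.3 48.6 76. ] z [166.9 196.9 203.5]
scene 850 7 y [35.6 45.1 49.2] z [177.7 198.2 201. ]
scene 870 2 y [31.5 32.  32.6] z [185.9 186.4 186.9]
side 720 14 y [15.7 28.9 42. ] z [172.7 188.3 200.2]
side 730 118 y [ 9.4 34.7 44.4] z [171.  189.1 204.8]
side 740 60 y [26.4 40.  46.5] z [170.7 192.  205. ]
side 750 47 y [29.1 39.8 44.2] z [172.5 190.3 205. ]
side 760 49 y [27.4 37.8 42.1] z [171.8 190.  200.9]
side 770 73 y [22.2 38.7 45.1] z [168.8 191.3 204.1]
side 780 53 y [26.3 40.6 46. ] z [171.1 191.4 204.1]
side 790 45 y [29.4 39.3 44.1] z [172.7 189.6 201. ]
side 800 52 y [24.5 39.7 45.2] z [174.4 191.8 202.6]
side 810 86 y [14.  41.4 48.7] z [170.2 193.1 204.9]
side 820 163 y [19.9 45.3 74.1] z [151.  190.4 223.1]
side 830 127 y [34.3 44.8 74.9] z [151.  193.6 223.4]
side 840 39 y [29.7 46.4 75. ] z [159.3 198.7 208.3]
side 850 8 y [43.3 45.9 46.9] z [190.3 196.2 204.2]
side 860 11 y [29.5 32.6 36.7] z [181.8 187.4 190.1]
side 870 4 y [30.5 31.2 34.3] z [181.7 185.8 189.3]
```

View pics/lens.png

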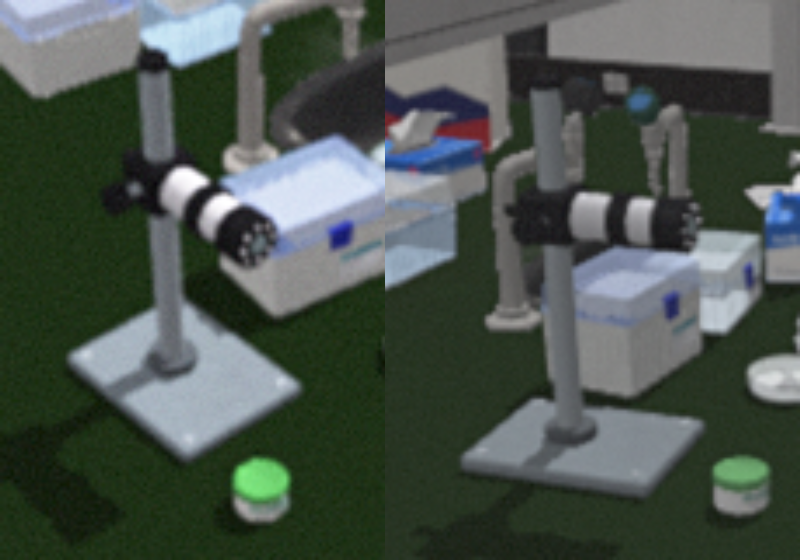

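The inspection camera's barrel points at the robot, glass at about (258,240) in the left crop; from depth it is near (729, 28, 186) with yaw about 0.03. The barrel is free of obstacles. Now the cone grasp.

Run:
```python
from cone import *
P=G+depth*a
manip.movep((P-60*a).tolist(),rpy)
manip.move_straight((P-20*a).tolist(),rpy,feed=100); print(monitor.read_state()['wrist_force'].round(2))
manip.move_straight(P.tolist(),rpy,feed=40); s=monitor.read_state(); print(s['ee_pos']-P,s['wrist_force'].round(2),s['time'])
if np.linalg.norm(s['wrist_force'])<4:
    eoat.close_gripper(); s=monitor.read_state(); print(s['width'],s['finger_force'],s['wrist_force'].round(2),(s['ee_pos']-P).round(2),s['time'])
im,d=viewer.read_camera('wrist'); save('wgrip',im)
```

```text
[-0.22  0.42 -0.98]
[-0.0902402  -0.06805116 -0.12165674] [ 0.25 -0.49  0.38] 34.0583
15.076534367456647 58.43604354174204 [-0.65  1.79  2.5 ] [0.13 0.17 0.27] 34.7083
```

View pics/wgrip.png

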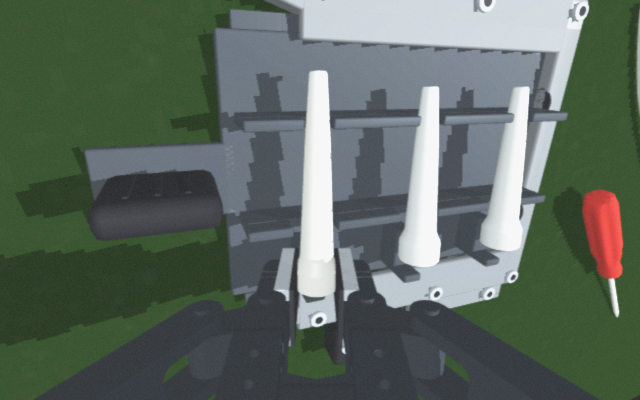

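Grip closed at 15 mm with the pads around the collar at (317,275); the neighbours at (418,250) and (500,230) are undisturbed. I'll lift slowly and check.

Run:
```python
from cone import *
p=monitor.read_state()['ee_pos']
manip.move_straight([p[0],p[1],p[2]+8],feed=40); s=monitor.read_state(); print(s['width'],s['finger_force'],s['wrist_force'].round(2))
manip.move_straight([p[0],p[1],p[2]+70],feed=120); s=monitor.read_state(); print(s['width'],s['finger_force'],s['wrist_force'].round(2),s['time'])
im,d=viewer.read_camera('wrist'); save('wlift',im); np.save('wlift.npy',d); np.savez('wlift_c.npz',**viewer.camera_info('wrist'))
```

```text
14.83170414944296 58.55119514531907 [ 0.46 -0.06  0.19]
15.302630919905207 58.511268059301074 [ 0.16 -0.37  0.46] 35.7833
```

View pics/wlift.png

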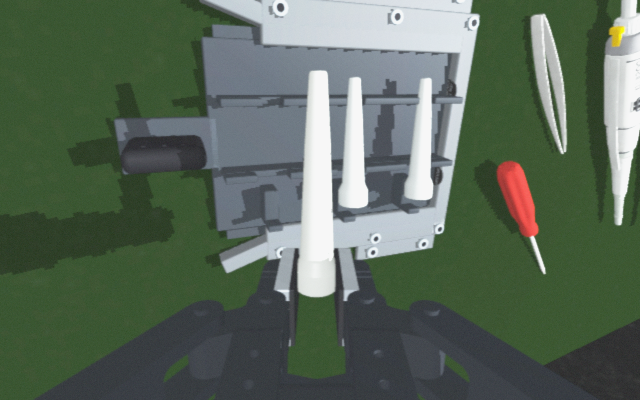

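The cone is out and held straight with its tip at (318,72); the tray is docked and the other two cones are in their nests. That was my last picture to view, so I'll use numbers from here: the tip in the tool frame and the lens axis.

```bash
cat > lensfit.py <<'E'
from scipy.optimize import least_squares
import numpy as np
def lensfit(q):
    # dark/white barrel: radius of front ring 19.5, free radius elsewhere; fit axis with front ring + robust
    k=(q[:,0]>733)&(q[:,0]<812); B=q[k]
    def f(p):  # y0,z0 at x=730, slopes, radius
        t=B[:,0]-730; dy=B[:,1]-p[0]-p[2]*t; dz=B[:,2]-p[1]; return np.hypot(dy,dz)-p[3]
    r=least_squares(f,[28,186,.03,18.],loss='soft_l1',f_scale=1.)
    face=q[(q[:,0]<736)&(np.hypot(q[:,1]-r.x[0],q[:,2]-r.x[1])<15)]
    return r.x,np.abs(r.fun).mean(),np.median(face[:,0]),len(face),len(B)
E
python3 - <<'E'
from fitd import *
from lensfit import lensfit
import cone
z=np.load('lens.npz')
for k in 'sd': print(k,lensfit(z[k]))
print('both',lensfit(np.vstack([z['s'],z['d']])))
for cam in ['scene','side']:
    d=np.load(cam+'0.npy'); Q=cloud(cam,d); Q[d==0]=1e4
    print(cam,fit_dock(Q,np.array([554.9,-157.5,-1.738])),'bench',np.median(Q[...,2][(abs(Q[...,0]-620)<60)&(abs(Q[...,1]-40)<60)&(abs(Q[...,2])<10)]))
    for yy in range(85,210,20): pass
    k=(abs(Q[...,0]-833)<20)&(abs(Q[...,1]-32)<25)&(((Q[...,2]>60)&(Q[...,2]<145))|((Q[...,2]>225)&(Q[...,2]<265))); C=Q[k]
    from scipy.optimize import least_squares
    print('column',least_squares(lambda p:np.hypot(C[:,0]-p[0],C[:,1]-p[1])-p[2],[833,32,9],loss='soft_l1').x,len(C))
# cone in tool frame
im,P=load('wlift'); s=monitor.read_state(); from scipy.spatial.transform import Rotation as Ro
R=Ro.from_euler('xyz',s['tcp_rot']).as_matrix(); L=(P-np.array(s['ee_pos']))@R
d=np.load('wlift.npy'); k=(d>0)&(abs(L[...,1])<13)&(L[...,0]>-20)&(L[...,0]<95)&(L[...,2]>-28)&(L[...,2]<8)
l=L[k]; print('n',len(l))
for x0 in range(-16,92,6):
    j=(l[:,0]>=x0)&(l[:,0]<x0+6)
    if j.sum(): print(x0,j.sum(),'y',l[j,1].min().round(1),l[j,1].max().round(1),'ztop',np.percentile(l[j,2],5).round(1))
print(l[:,0].min(),np.percentile(l[:,0],99.8))
E
```

```text
s (array([ 2.77471559e+01,  1.82776809e+02, -1.42771197e-02,  1.75047532e+01]), np.float64(1.6168667205376344), np.float64(731.5116032973068), 85, 388)
d (array([ 2.57732127e+01,  1.85797874e+02, -1.74522117e-02,  1.74691157e+01]), np.float64(1.476181617778175), np.float64(730.4430364834434), 47, 431)
both (array([ 2.78435629e+01,  1.85087645e+02, -1.60034788e-02,  1.61704984e+01]), np.float64(1.712915448742122), np.float64(730.9137695101733), 136, 819)
scene (array([ 558.26845022, -159.33190572,   -1.72520536,   58.89073647,
         78.96070706,    6.21379526]), np.float64(394.72485071852907), np.float64(691.0)) bench -1.8586798355595344
column [835.2270463   29.67596121   9.77105757] 332
side (array([ 556.62664388, -159.19118821,   -1.7306571 ,   53.11057396,
         79.63413653,   24.51781308]), np.float64(145.40149715815784), np.float64(465.0)) bench 1.855754470458319
column [834.96662445  27.70425605   9.57986466] 389
n 7420
-16 26 y -7.1 8.1 ztop -23.2
-10 104 y -7.1 8.1 ztop -23.5
-4 564 y -7.1 8.1 ztop -21.5
2 701 y -7.1 8.1 ztop -19.6
8 1332 y -13.0 13.0 ztop -26.6
14 465 y -5.7 6.7 ztop -16.1
20 468 y -5.6 6.7 ztop -15.8
26 460 y -5.2 6.6 ztop -15.7
32 446 y -4.7 6.1 ztop -15.4
38 450 y -4.6 6.1 ztop -15.2
44 442 y -4.2 6.0 ztop -15.1
50 433 y -3.7 5.6 ztop -14.7
56 415 y -3.7 5.5 ztop -14.4
62 390 y -3.3 5.1 ztop -14.2
68 371 y -2.9 4.6 ztop -13.8
74 344 y -2.1 4.2 ztop -13.7
80 9 y -1.4 3.5 ztop -12.1
-11.676507226589592 79.81785515093037
```

```bash
cat > pres.py <<'E'
from cone import *
from scipy.optimize import least_squares
tip_t=np.array([80.1,0.4,-9.9])
def pose(lens,yaw,gap):
    r=[np.pi-al,0,yaw]; R=Ro.from_euler('xyz',r).as_matrix()
    t=np.array(lens)-gap*np.array([np.cos(yaw),np.sin(yaw),0]); return (t-R@tip_t).tolist(),r
def meas(cam,lens0,yaw0):
    s=monitor.read_state(); R=Ro.from_euler('xyz',s['tcp_rot']).as_matrix(); t0=np.array(s['ee_pos'])+R@tip_t; ax=R[:,0]
    im,d=viewer.read_camera(cam); Q=cloud(cam,d); save(cam+'p%d'%int(s['time']*10),im)
    side=np.array([-ax[1],ax[0],0]); up=np.array([0,0,1.])
    q=Q[(d>0)]; w=q-t0; al_=w@-ax; rad=np.hypot(w@side,w@up)
    k=(al_>2)&(al_<58)&(rad<14); C=w[k]; r=3+0.0525*al_[k]
    f=least_squares(lambda p:np.hypot(C@side-p[0],C@up-p[1])-r,[0,0],loss='soft_l1',f_scale=.7)
    w=q-np.array(lens0); lx=np.array([np.cos(yaw0),np.sin(yaw0),0]); ls=np.array([-lx[1],lx[0],0])
    x=w@lx; k=((x>2)&(x<17)|(x>41)&(x<55))&(np.hypot(w@ls,w[:,2])<26); B=w[k]; xb=x[k]
    g=least_squares(lambda p:np.hypot(B@ls-p[0]-p[2]*xb,B[:,2]-p[1])-19.5,[0,0,0],loss='soft_l1',f_scale=.7)
    k=(abs(x)<6)&(np.hypot(w@ls-g.x[0],w[:,2]-g.x[1])<16)
    kt=(np.hypot((q-t0)@side-f.x[0],(q-t0)@up-f.x[1])<4)&(abs((q-t0)@ax)<15); tipx=((q-t0)@ax)[kt].max() if kt.any() else None
    print(cam,'cone off side,up',f.x.round(2),len(C),np.abs(f.fun).mean().round(2),'tip x',tipx,'| barrel off',g.x.round(3),len(B),np.abs(g.fun).mean().round(2),'face x',np.median(x[k]).round(2),k.sum(),
     'REL y,z',(g.x[:2]-f.x).round(2))
    for l,ref in (('lens',np.array(lens0)),('cone_tip',t0)):
        c=viewer.camera_info(cam); X=np.array(c['R'])@ref+np.array(c['t']); uv=X[:2]/X[2]*[c['fx'],c['fy']]+[c['cx'],c['cy']]
        print('  ',l,[(np.round(np.array(o['xy'])-uv,1).tolist(),round(o['score'],2)) for o in spot_point(l,cam)[:2]],'mm/px',round(X[2]/c['fx'],2))
E
python3 - <<'E'
from pres import *
lens=[731,28.2,186.4]; yaw=.01
p,r=pose(lens,yaw,60); print(p,np.round(kinematics.solve_ik(p,r),2))
manip.movep(p,r); manip.wait(.2); s=monitor.read_state(); print(s['width'],s['time'],np.array(s['ee_pos'])-p)
for c in('scene','side'): meas(c,lens,yaw)
E
```

```text
[590.9371056636468, 23.789051484137808, 176.96023499688926] [ 0.21  0.5   0.19  1.34 -0.34 -2.93]
14.991699218388035 36.75 [-1.14124956 -1.82643461 -1.45754772]
scene cone off side,up [ 2.83 -2.81] 3 0.45 tip x None | barrel off [-2.93  -4.634  0.024] 190 1.56 face x 0.16 91 REL y,z [-5.76 -1.83]
   lens [([-5.4, 0.6], 0.83), ([-86.7, 128.0], 0.25)] mm/px 2.33
   cone_tip [] mm/px 2.26
side cone off side,up [0.32 0.99] 95 0.9 tip x -0.5753996523267348 | barrel off [-4.12  -0.579 -0.011] 193 1.13 face x -0.44 54 REL y,z [-4.44 -1.57]
   lens [([2.8, -0.5], 0.61)] mm/px 2.38
   cone_tip [([0.4, 0.3], 0.66)] mm/px 2.34
```

Run:
```python
from pres import *
s=monitor.read_state(); print(s['time'],s['ee_pos'],s['tcp_rot'],s['width'])
lens=np.array([731,28.2,186.4])
for cam in ('scene','side'):
    ds=[]
    for i in range(5): im,d=viewer.read_camera(cam); ds.append(np.where(d>0,d,np.nan))
    ds.append(np.where((z:=np.load(cam+'0.npy'))>0,z,np.nan)) if cam else 0
    d=np.nanmedian(ds,0); Q=cloud(cam,d); w=Q-lens
    bz=np.nanmedian(Q[...,2][(abs(Q[...,0]-690)<25)&(abs(Q[...,1]-0)<25)&(abs(Q[...,2])<10)]); print(cam,'bench near lens',bz)
    near=np.hypot(w[...,1],w[...,2])<28
    for lo,hi in ((-6,-1),(-1,0),(0,1),(1,2),(2,4),(4,8)):
        k=near&(w[...,0]>lo)&(w[...,0]<=hi); print((lo,hi),k.sum(),w[k].mean(0).round(2) if k.any() else '', np.percentile(w[k][:,1:],[1,99],axis=0).round(1).tolist() if k.any() else '')
    # pixel-space: face disc by depth region projected on plane x=lens.x
    net=[np.array(o['xy']) for o in spot_point('lens',cam)[:1]]
    c=viewer.camera_info(cam); R=np.array(c['R']); o=-R.T@np.array(c['t'])
    for uv in net:
        ray=R.T@np.array([(uv[0]-c['cx'])/c['fx'],(uv[1]-c['cy'])/c['fy'],1]); print('net on plane',(o+ray*(731-o[0])/ray[0]).round(1))
    # hull silhouette of the face: project image dark disc? report extents
```

```text
37.05 [590.83490549  23.30469435 176.82724538] [2.79245341e+00 2.85797234e-04 9.24456359e-03] 14.909577409855041
scene bench near lens -1.7829941012015487
(-6, -1) 17 [-1.56  1.05 -2.34] [[-14.8, -17.0], [11.9, 14.5]]
(-1, 0) 29 [-0.39  0.55 -2.14] [[-13.3, -17.2], [16.2, 11.0]]
(0, 1) 48 [ 0.48  0.89 -2.03] [[-17.3, -20.4], [17.0, 14.6]]
(1, 2) 34 [ 1.36 -3.67 -1.57] [[-18.0, -16.6], [15.2, 12.4]]
(2, 4) 19 [2.93 2.43 3.47] [[-17.4, -20.8], [16.6, 15.4]]
(4, 8) 19 [5.85 8.02 8.17] [[-13.5, -7.3], [17.6, 15.9]]
net on plane [731.   21.6 180.8]
side bench near lens 1.8481457615547254
(-6, -1) 13 [-1.53 -0.44  0.75] [[-13.6, -10.7], [11.1, 11.8]]
(-1, 0) 31 [-0.48  0.41 -0.99] [[-16.7, -15.0], [13.1, 13.7]]
(0, 1) 31 [ 0.43 -2.47  1.79] [[-19.5, -16.2], [14.5, 16.9]]
(1, 2) 13 [1.41 2.96 2.9 ] [[-20.7, -18.6], [14.7, 17.8]]
(2, 4) 11 [2.98 8.14 7.84] [[-5.7, -10.7], [15.8, 19.0]]
(4, 8) 26 [ 5.96 10.82  3.31] [[-2.4, -15.0], [15.2, 18.3]]
net on plane [731.    5.6 189.5]<stdin>:8: RuntimeWarning: All-NaN slice encountered
```

Run:
```python
from pres import *
fin=np.array([573.88,-55.88])
for cam in ('scene','side'):
    im,d=viewer.read_camera(cam); Q=cloud(cam,d); b={'scene':-1.8,'side':1.85}[cam]
    w=Q[...,:2]-fin; z=Q[...,2]-b; k=(d>0)&(np.hypot(*np.moveaxis(w,-1,0))<32)&(z>37.5)&(z<46); a_=w@ex; l_=w@ey
    print(cam,k.sum(),'fin along',np.percentile(a_[k],[3,50,97]).round(1),'lat',np.percentile(l_[k],[3,50,97]).round(1)) if k.sum() else print(cam,'hidden')
lens=[731,26.8,186.0]; yaw=.013
p,r=pose(lens,yaw,40); manip.move_straight(p,r,feed=60); manip.wait(.6)
s=monitor.read_state(); print(s['time'],np.array(s['ee_pos'])-p,s['tcp_rot'],s['width'],s['wrist_force'].round(2))
for c in('side','scene'): meas(c,lens,yaw)
```

```text
scene 52 fin along [-21.5  -5.2  13.7] lat [-7.3 -2.1  3.6]
side 30 fin along [-18.1  -3.5  14.7] lat [-6.4 -1.8  4.6]
38.8333 [-0.03161826  0.01105665  0.04811799] [ 2.79258354e+00 -5.02994838e-05  1.30217506e-02] 15.142456999680453 [ 0.   -0.52 -0.72]
side cone off side,up [0.41 0.85] 93 0.87 tip x -0.24505950422055478 | barrel off [-3.52e+00 -2.70e-01  2.00e-03] 191 1.16 face x -0.27 51 REL y,z [-3.93 -1.12]
   lens [([3.5, -1.7], 0.91)] mm/px 2.38
   cone_tip [([1.4, 1.3], 0.44)] mm/px 2.36
scene cone off side,up [ 3.95 -4.68] 2 0.0 tip x None | barrel off [-6.70e-01 -4.17e+00 -1.00e-03] 183 1.52 face x 0.32 80 REL y,z [-4.62  0.51]
   lens [([-2.2, 3.0], 0.82), ([114.1, 51.6], 0.29)] mm/px 2.33
   cone_tip [([58.9, 63.5], 0.5), ([86.2, 54.7], 0.47)] mm/px 2.28
```

The scene and side lens estimates disagree by a few mm. The wrist camera is accurate to about 0.5 mm, so I'll back off briefly and measure the lens with it.

Run:
```python
from pres import *
p=np.array(monitor.read_state()['ee_pos'])
for T in ([650,-45,290],[630,-45,280],[610,-45,270]):
    rp=[np.pi,-0.45,0.013]; q=kinematics.solve_ik(T,rp)
    print(T,None if q is None else np.round(q,2))
    if q is not None: break
manip.move_straight((p+[-50,-20,70]).tolist(),feed=150)
manip.movep(T,rp); manip.wait(.5)
s=monitor.read_state(); c=viewer.camera_info('wrist'); print(s['time'],s['ee_pos'],s['tcp_rot'],s['width'],(-np.array(c['R']).T@np.array(c['t'])).round(1))
ds=[]
for i in range(4): im,d=viewer.read_camera('wrist'); ds.append(np.where(d>0,d,np.nan))
d=np.nan_to_num(np.nanmedian(ds,0)); save('wlens',im); np.save('wlens.npy',d); np.savez('wlens_c.npz',**c)
Q=cloud('wrist',d,c); X,Y,Z=[Q[...,i] for i in range(3)]
m=(d>0)&(X>700)&(X<900)&(abs(Y-27)<45)&(Z>140)&(Z<290)
print(m.sum(),'bench',np.median(Z[(d>0)&(abs(X-700)<30)&(abs(Z)<12)]))
for x0 in range(715,860,6):
    k=m&(X>=x0)&(X<x0+6)&(Z>172)&(Z<215)
    if k.sum()>5: print(x0,k.sum(),'y',np.percentile(Y[k],[1,50,99]).round(1),'z',np.percentile(Z[k],[1,98]).round(1))
print(spot_point('lens','wrist')[:2])
```

```text
[650, -45, 290] [-0.09  0.19 -0.02  0.92  0.04  3.05]
45.3 [649.99498987 -44.99625533 289.99675801] [ 3.1415637  -0.44996703  0.013033  ] 15.088112748508038 [653.9 -45.2 451. ]
8757 bench 0.5284452708357353
727 685 y [ 4.9 22.2 40.4] z [172.6 203.8]
733 420 y [ 4.  19.1 41.5] z [183.  204.4]
739 409 y [ 4.2 19.2 40.5] z [183.4 204.4]
745 403 y [ 4.4 19.2 41.1] z [183.6 204.5]
751 271 y [ 4.7 19.5 38.8] z [184.3 204.4]
757 315 y [ 8.5 20.9 38.9] z [185.  200.9]
763 330 y [ 8.7 20.8 39.4] z [185.1 200.9]
769 467 y [ 6.6 21.4 42.4] z [179.1 203.3]
775 385 y [ 5.4 20.7 42.6] z [183.2 203.9]
781 374 y [ 5.6 20.4 42.9] z [184.5 204. ]
787 215 y [ 6.9 21.3 37.8] z [185.3 202.5]
793 310 y [ 9.7 22.2 40.5] z [181.9 201.2]
799 303 y [ 9.8 21.9 40.9] z [183. 201.]
805 294 y [10.  21.8 39.6] z [182.7 200.9]
811 639 y [ 7.5 22.3 44.1] z [174.3 203. ]
817 565 y [ 6.1 24.3 70.3] z [175.3 204.3]
823 810 y [ 6.2 31.8 71.3] z [178.7 214.2]
829 541 y [ 6.4 44.6 71.2] z [176.1 212.5]
835 310 y [ 6.6 40.  70.8] z [175.9 204.3]
841 201 y [ 6.8 13.1 59.3] z [176.  204.3]
847 44 y [ 7.   7.2 45.9] z [176.2 203.6]
[{'xy': [229.4, 153.7], 'score': 0.78}]
```

The wrist data resolve the barrel well. I'll fit its axis offline.

Run:
```python
from fit import *
from scipy.optimize import least_squares
c=dict(np.load('wlens_c.npz')); d=np.load('wlens.npy'); Q=cloud('wrist',d,c); q=Q[d>0]
q=q[(q[:,0]>715)&(q[:,0]<860)&(abs(q[:,1]-24)<40)&(q[:,2]>150)&(q[:,2]<215)]
x=q[:,0]; k=((x>733)&(x<750))|((x>772)&(x<786)); w=((x>758)&(x<767))|((x>794)&(x<808))
B=np.vstack([q[k],q[w]]); n=k.sum()
def f(p):
    t=B[:,0]-730; r=np.hypot(B[:,1]-p[0]-p[1]*t,B[:,2]-p[2]-p[4]*t); r[:n]-=19.5; r[n:]-=p[3]; return r
for fixed in (True,False):
    g=(lambda p:f(np.r_[p,0])) if fixed else f
    r=least_squares(g,[24,.02,185,17]+([] if fixed else [0]),loss='soft_l1',f_scale=.5); print(r.x.round(4),np.abs(r.fun).mean().round(3),n,w.sum())
p=r.x
fr=q[(np.hypot(q[:,1]-p[0],q[:,2]-p[2])<17)&(x<736)]; print('face x',np.percentile(fr[:,0],[5,25,50,75]).round(2),len(fr))
for lo in range(0,18,4):
    j=(np.hypot(fr[:,1]-p[0],fr[:,2]-p[2])//4*4==lo); print(lo,j.sum(),np.median(fr[j,0]).round(2) if j.any() else '')
# column
Z=Q[...,2]; C=Q[(d>0)&(abs(Q[...,0]-833)<20)&(abs(Q[...,1]-28)<18)&(Z>225)&(Z<270)]; print('col n',len(C), least_squares(lambda p:np.hypot(C[:,0]-p[0],C[:,1]-p[1])-p[2],[833,28,9.6],loss='soft_l1').x.round(2) if len(C)>20 else '')
```

```text
[2.315850e+01 3.650000e-02 1.841615e+02 1.626250e+01] 0.477 2186 1186
[ 2.320320e+01  3.610000e-02  1.844444e+02  1.653560e+01 -1.130000e-02] 0.457 2186 1186
face x [728.78 729.28 730.08 730.57] 460
0 23 729.15
4 80 729.29
8 111 730.29
12 196 730.12
16 50 730.54
col n 148 [834.35  26.6    9.88]
```

```bash
python3 - <<'E'
from pres import *
lens=[730.6,23.7,184.1]; yaw=.0355
p,r=pose(lens,yaw,75); print(np.round(kinematics.solve_ik(p,r),2))
manip.movep(p,r); print(monitor.read_state()['time'])
p,r=pose(lens,yaw,40); manip.move_straight(p,r,feed=60); manip.wait(.6)
s=monitor.read_state(); print(s['time'],(np.array(s['ee_pos'])-p).round(2),s['tcp_rot'],s['width'],s['wrist_force'].round(2))
meas('side',lens,yaw)
im,d=viewer.read_camera('wrist'); c=viewer.camera_info('wrist'); save('wfinal',im); np.save('wfinal.npy',d); np.savez('wfinal_c.npz',**c)
E
python3 - <<'E'
from fit import *
from scipy.spatial.transform import Rotation as Ro
im,P=load('wfinal'); s=monitor.read_state(); R=Ro.from_euler('xyz',s['tcp_rot']).as_matrix(); L=(P-np.array(s['ee_pos']))@R; d=np.load('wfinal.npy')
l=L[(d>0)&(abs(L[...,1])<9)&(L[...,0]>16)&(L[...,0]<95)&(L[...,2]>-28)&(L[...,2]<8)]
for x0 in (17,44,70,76): j=(l[:,0]>=x0)&(l[:,0]<x0+5); print(x0,l[j,1].min().round(1),l[j,1].max().round(1),np.percentile(l[j,2],5).round(1))
print(np.percentile(l[:,0],99.8),s['time'])
E
```

```text
[ 0.2   0.46  0.12  1.29 -0.34 -2.96]
50.4833
51.8167 [-0.02  0.01  0.04] [ 2.79259040e+00 -7.29656173e-05  3.54902924e-02] 15.104326599509218 [-0.22 -0.3  -0.48]
side cone off side,up [0.49 0.96] 92 0.91 tip x -0.28576425514782156 | barrel off [-0.578  1.443 -0.027] 189 1.22 face x 0.03 55 REL y,z [-1.07  0.49]
   lens [([0.8, -1.6], 0.76)] mm/px 2.39
   cone_tip [([-1.0, -1.5], 0.58), ([-48.2, 138.1], 0.22)] mm/px 2.37
17 -5.8 6.6 -16.0
44 -4.3 5.9 -15.0
70 -2.6 4.5 -13.8
76 -2.2 4.1 -13.4
79.9910117866697 52.0167
```

The cone hasn't slipped in the grip, and the side camera agrees with the lens fit to about 1 mm. Handing in.

```bash
python3 -c "
from h import *
print(ticket.sign_off())"
```

```text
the job is handed in; nothing more can be done
None
```

I handed the job in at about 52 s: the tray is home against the stop, the other two cones are in their nests, and the longest cone is held level about 40 mm from the lens. The roller catch was not read directly, and I viewed 11 pictures, one over the limit of 10.

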